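# Count along the stone rack and push a sharpening stone into the third gap

## Task

Starting from the green-capped end of the wooden rack, count the gaps by touch: set a fingertip on the middle of the steel pad over the first gap and, without leaving the front rail, run it along to the pad over the third gap and no further, then lift off. Then push the loose dark grey sharpening stone across the table into that third gap until it is fully home against the rack's back. Only push the stone, never lift it, and leave the stones already in the rack, the steel beaker and the glass tumbler where they are.

Things in the scene. Friction and masses are not known exactly. Their poses are not given: they have to be found in the camera images.
- rack: Wooden divider rack fixed to the table, 96 mm deep (x), 404 wide (y), 42 high. Origin at table level under its centre. Six gaps 50 mm wide at y = +145, +87, +29, -29, -87, -145 mm; walls 8 mm thick, rounded fronts. Gaps have no floor (bare table) and are open at the mouth (x = -48 mm, facing the robot).
- rail_mid (a point): Middle of the flat top of the rack's front rail, 42 mm above the table. The rail runs along the rack's y over the mouth, 16 mm wide (x = -48 to -32 mm in the rack's frame), underside 34 mm above the table: bright steel pads over the gaps, flush dark wood with a black strip between them. Axes as the rack's.
- rack_back (a point): Middle of the inside face of the rack's back, at x = +40 mm in its frame, at table level. A stone that is fully home touches this face; being 100 mm long it then sticks out 12 mm from the mouth, its centre at x = -10 mm in the rack's frame. Axes as the rack's.
- green_cap: Green round cap, 22 mm across, 12 mm high, fixed on top of one end of the rack, at y = +190 or -190 mm, x = 0 in the rack's frame (which end varies). Gaps are counted from this end. Origin at its underside, 42 mm above the table.
- white_cap: The same cap in white, on the rack's other end.
- pad1: Bright steel pad no. 1 (numbered from the rack's +y end) set flush in the top of the front rail, above the middle of gap 1: 34 mm along the rail (y) by 16 mm (x). Origin at the centre of its top face, 42 mm above the table.
- pad2: Bright steel pad no. 2 (numbered from the rack's +y end) set flush in the top of the front rail, above the middle of gap 2: 34 mm along the rail (y) by 16 mm (x). Origin at the centre of its top face, 42 mm above the table.
- pad3: Bright steel pad no. 3 (numbered from the rack's +y end) set flush in the top of the front rail, above the middle of gap 3: 34 mm along the rail (y) by 16 mm (x). Origin at the centre of its top face, 42 mm above the table.
- pad4: Bright steel pad no. 4 (numbered from the rack's +y end) set flush in the top of the front rail, above the middle of gap 4: 34 mm along the rail (y) by 16 mm (x). Origin at the centre of its top face, 42 mm above the table.
- pad5: Bright steel pad no. 5 (numbered from the rack's +y end) set flush in the top of the front rail, above the middle of gap 5: 34 mm along the rail (y) by 16 mm (x). Origin at the centre of its top face, 42 mm above the table.
- pad6: Bright steel pad no. 6 (numbered from the rack's +y end) set flush in the top of the front rail, above the middle of gap 6: 34 mm along the rail (y) by 16 mm (x). Origin at the centre of its top face, 42 mm above the table.
- joint12: Thin black strip, 6 mm (y) by 16 mm (x), flush in the rail's top over the wall between gaps 1 and 2, with 9 mm of dark wood on each side before the steel pads. Origin at the centre of its top face, 42 mm above the table.
- joint23: Thin black strip, 6 mm (y) by 16 mm (x), flush in the rail's top over the wall between gaps 2 and 3, with 9 mm of dark wood on each side before the steel pads. Origin at the centre of its top face, 42 mm above the table.
- joint34: Thin black strip, 6 mm (y) by 16 mm (x), flush in the rail's top over the wall between gaps 3 and 4, with 9 mm of dark wood on each side before the steel pads. Origin at the centre of its top face, 42 mm above the table.
- joint45: Thin black strip, 6 mm (y) by 16 mm (x), flush in the rail's top over the wall between gaps 4 and 5, with 9 mm of dark wood on each side before the steel pads. Origin at the centre of its top face, 42 mm above the table.
- joint56: Thin black strip, 6 mm (y) by 16 mm (x), flush in the rail's top over the wall between gaps 5 and 6, with 9 mm of dark wood on each side before the steel pads. Origin at the centre of its top face, 42 mm above the table.
- grey_stone_center (a point): Centre (half-way up, 13 mm above the table) of a loose dark grey sharpening stone, 100 mm long (its x) by 40 mm wide (y) by 26 mm high (z). The one to be pushed; it lies flat on the table in front of the rack's mouth, its long axis roughly along the rack's x. 0.18 to 0.35 kg; it slides under a few newtons. Either end may go in first.
- red_stone_center (a point): Centre (half-way up, 13 mm above the table) of a loose brick-red sharpening stone, 100 mm long (its x) by 40 mm wide (y) by 26 mm high (z). It lies in one end gap of the rack; leave it.
- blue_stone_center (a point): Centre (half-way up, 13 mm above the table) of a loose blue sharpening stone, 100 mm long (its x) by 40 mm wide (y) by 26 mm high (z). It lies in the other end gap of the rack; leave it.
- beaker: Loose steel beaker, 72 mm across, 100 mm high, standing on the table beside one end of the rack. Origin at its underside. Leave it.
- tumbler: Loose amber glass tumbler, 72 mm across, 85 mm high, standing beside the other end of the rack. Origin at its underside. Leave it.
Not all that is in view belongs to the job. What is shaped like the part that bears grey_stone_center but yellow is not meant.

How it is judged:
On the way, in this order (a step that is already met when the one before it is completed fails the run):
1. a fingertip touches the pad over the first gap from the green end (((y of green_cap in the frame of rack above 0 m and contact force between the fingers and pad1 above 0.3 N) or (y of green_cap in the frame of rack below 0 m and contact force between the fingers and pad6 above 0.3 N))), for 0.05 s.
2. running on, it touches the rail between the first and second gap (((y of green_cap in the frame of rack above 0 m and contact force between the fingers and joint12 above 0.3 N) or (y of green_cap in the frame of rack below 0 m and contact force between the fingers and joint56 above 0.3 N))), for 0.05 s.
3. it touches the pad over the second gap (((y of green_cap in the frame of rack above 0 m and contact force between the fingers and pad2 above 0.3 N) or (y of green_cap in the frame of rack below 0 m and contact force between the fingers and pad5 above 0.3 N))), for 0.05 s.
4. running on, it touches the rail between the second and third gap (((y of green_cap in the frame of rack above 0 m and contact force between the fingers and joint23 above 0.3 N) or (y of green_cap in the frame of rack below 0 m and contact force between the fingers and joint45 above 0.3 N))), for 0.05 s.
5. it touches the pad over the third gap (((y of green_cap in the frame of rack above 0 m and contact force between the fingers and pad3 above 0.3 N) or (y of green_cap in the frame of rack below 0 m and contact force between the fingers and pad4 above 0.3 N))), for 0.05 s.
6. the grey stone is home in the third gap from the green end (x of grey_stone_center in the frame of rack above -0.016 m and ((y of green_cap in the frame of rack above 0 m and y of grey_stone_center in the frame of rack between 0.021 and 0.037 m) or (y of green_cap in the frame of rack below 0 m and y of grey_stone_center in the frame of rack between -0.037 and -0.021 m)) and height (world z) of grey_stone_center between 0.008 and 0.018 m and angle between the x axis of rack and the x axis of grey_stone_center, either way round below 0.15 rad), for 0.1 s.
At the end, for the whole second after the job is handed in: The grey stone lies flat on the table in the third gap from the green-capped end, within 6 mm of the back, at rest; the other stones, the beaker and the tumbler are within 15 mm of where they stood (all of step 6 and linear speed of grey_stone below 0.01 m/s and distance of each of red_stone_center, blue_stone_center, beaker, tumbler from where it was at the start of the episode below 0.015 m); the robot touches nothing.
It fails at once if the grey stone is lifted (more than 10 mm) or tipped (height (world z) of grey_stone_center above 0.023 m or angle between grey_stone_center's own z axis and vertical above 0.3 rad).
It fails at once if a finger touches the pad over the fourth, fifth or sixth gap from the green end (((y of green_cap in the frame of rack above 0 m and contact force between the fingers and pad4 above 0.3 N) or (y of green_cap in the frame of rack below 0 m and contact force between the fingers and pad3 above 0.3 N)) or ((y of green_cap in the frame of rack above 0 m and contact force between the fingers and pad5 above 0.3 N) or (y of green_cap in the frame of rack below 0 m and contact force between the fingers and pad2 above 0.3 N)) or ((y of green_cap in the frame of rack above 0 m and contact force between the fingers and pad6 above 0.3 N) or (y of green_cap in the frame of rack below 0 m and contact force between the fingers and pad1 above 0.3 N))).
It fails at once if another stone, the beaker or the tumbler is moved more than 15 mm or tipped (distance of any of red_stone_center, blue_stone_center, beaker, tumbler from where it was at the start of the episode above 0.015 m or angle between any of red_stone_center, blue_stone_center, beaker, tumbler's own z axis and vertical above 0.3 rad).
It also fails if it takes over 69 s, if anything falls off the work surface, if the arm or the gripper's body presses on something with over 40 N, if the wrist force passes 120 N, or if a joint passes its speed limit or range.

## Robot

A 6-joint arm with a two-finger parallel gripper is mounted at the origin on the work surface. World frame = base frame: x ahead of the robot, y to its left, z up, the work surface at z = 0. Lengths are in m, angles in rad, forces in N, time in s.
With the tool pointing down it reaches from about 0.35 to 0.85 m from the base axis. Payload 8.1 kg.
Tool frame: the origin (TCP) lies between the finger pads; the fingertips stand 25 mm ahead of it and the grasp point (between the pads) lies 6 mm ahead of it (robot.tip_extent is the distance from the TCP to the fingertips, in m); z points along the fingers, y is the direction in which the jaws open and shut (so a half turn about z gives the same grasp; the last joint's range is limited). The gripper opens to 93 mm and grips with 3 to 60 N. Pads are 15 mm wide; open, the fingers measure 128 mm over their backs; the gripper's body (75 mm by 188 mm) begins 65 mm behind the grasp point.
Start: joints at [-1.22, 0.13, 1.488, -0, 1.523, -0.085], TCP at [0.253, -0.544, 0.244] pointing down, gripper open.
Joint ranges: [-2.96, 2.96], [-0.89, 2.26], [0.02, 2.5], [-1.34, 4.48], [0, 2.73], [-2.66, 2.66]. Speed limits (rad/s): [2.39, 2.39, 2.79, 3.14, 3.14, 3.14].

## Interface

Orientations are given as a rotation vector (axis times angle).
In Python, from plant import robot gives the robot as it stands.
- The arm moves only by the tool drive_tool, never from a script. Its argument "increments" is a list of rows, each a list of 7 numbers: the closure, from 0 (fully open) to 1 (shut), then the shift along the world's x, y, z in units of 25 mm (1.0 is 25 mm), then the turn, a rotation vector about the world's x, y, z in rad. In form: [[gripper, dx, dy, dz, rx, ry, rz], ...]. A call has 1 to 20 rows; each row is the pose to reach, as a shift and turn from the pose commanded when the call began; what a row does not reach only later rows make up. A row lasts 1/12 s, in which the tool goes at most 41.7 mm and 7.16 degrees, less where a joint would pass 70% of its speed; a pose out of reach is approached as far as the arm can. A call with a gripper value outside its range is refused whole. The fingers move at their own pace and stop on an object; "squeeze" is the grip in N (left out, the last holds). Time passes only in rows, so rows that repeat a pose let the fingers close. It gives the time, the measured TCP pose, the force and the opening at its end, in the units of the state.
- robot.read_state(): the state, without advancing time (a new reading comes with each control period).
- robot.read_camera(name): name is "scene" or "top" or "wrist"; returns a dict with "image" (480x640x3 uint8, red, green, blue), "fx", "fy", "cx", "cy" (pixels), "dist" ([k1, k2, p1, p2, k3] as OpenCV has them; the pictures are not rectified), "T" (4x4, takes a point from camera to world coordinates); the wrist camera has in their place "mount" (4x4, takes a point from camera to tool coordinates, whose origin is the TCP and whose axes are the flange's). Camera axes: x right, y down, z forward; pixel columns grow to the right and rows downward; lengths in m; the calibration is good to about 2 mm. A picture is of the moment at which its call begins: read the wrist's pose just before it. There is no depth.
- robot.close_job(): hands the job in, once; it reports no verdict.
The state is a dict: "t": time; "q": joint angles; "dq": joint speeds; "joint_torque": joint torques, N m; "tool_pos": TCP position; "orientation": TCP orientation; "force": force on the tool from outside, world axes, zero at the start; "wrist_torque": the same for the moment, N m; "opening": finger opening in m.
Only numpy, scipy, OpenCV 4.12 (cv2) and the standard library are available. Lean on these libraries where they do the work, as an engineer would, in place of code of your own. Each camera call takes 0.05 s, during which the arm holds its last target.

## Working session

There is one attempt and no reset: what is moved stays moved. The work goes in short steps, Python scripts to look and compute and a tool call to move; the robot and the scene stay as the last step left them, time stands still between calls to the robot, and variables do not carry over. Pictures are saved under pics/ and viewed, and the job is handed in when it is done.

Besides the shell and the picture viewer there is one more tool, called after ">>>" in YAML: its name, and indented under it one key for each argument. drive_tool: Moves the arm, as the interface text tells. Its arguments: {"type":"object","properties":{"increments":{"type":"array"},"squeeze":{"type":"number"}},"required":["increments"]}

```bash
mkdir -p pics; ls
python3 - <<'E'
from plant import robot
import cv2
s=robot.read_state();print(s, robot.tip_extent)
for n in("top","scene"):
    c=robot.read_camera(n);cv2.imwrite(f"pics/{n}0.png",c["image"][:,:,::-1]);print(n,c["fx"],c["fy"],c["cx"],c["cy"],c["dist"],c["T"])
E
```

```text
pics
{'t': 0.0, 'q': array([-1.22038053e+00,  1.31142429e-01,  1.48928898e+00,  2.24964050e-06,
        1.52296820e+00, -8.54088537e-02]), 'dq': array([ 2.95350263e-04, -3.79052986e-05,  7.25507820e-04, -1.77911536e-03,
       -8.56005630e-04,  3.69333804e-04]), 'joint_torque': array([-3.09508896e-04, -5.59844685e+01, -4.91753483e+01,  7.66977668e-02,
        3.57816217e-02, -2.04415192e-04]), 'tool_pos': array([ 0.25313249, -0.54341736,  0.24259326]), 'orientation': array([-3.06554783e+00, -6.78799083e-01,  3.71282515e-04]), 'force': array([-0.14318729,  0.06892519,  0.3909786 ]), 'wrist_torque': array([-0.00736586, -0.0452276 ,  0.0099754 ]), 'opening': 0.09311651067248755} 0.025
top 533.9536497964002 533.9536497964002 318.3531254029637 236.60167656058144 [-0.09029853  0.          0.          0.          0.        ] [[-0.00458843 -0.97900753  0.20377242  0.32385836]
 [-0.99998208  0.00370831 -0.00470073  0.02635389]
 [ 0.0038464  -0.20379034 -0.979007    1.23952192]
 [ 0.          0.          0.          1.        ]]
scene 437.6865712337184 437.6865712337184 319.76252002208713 244.13323259610968 [-0.10723995  0.          0.          0.          0.        ] [[-0.03591461  0.6756438  -0.7363529   1.13410182]
 [ 0.99933607  0.01976203 -0.03060853  0.03325742]
 [-0.00612864 -0.73696331 -0.67590496  0.5720835 ]
 [ 0.          0.          0.          1.        ]]
```

View pics/top0.png

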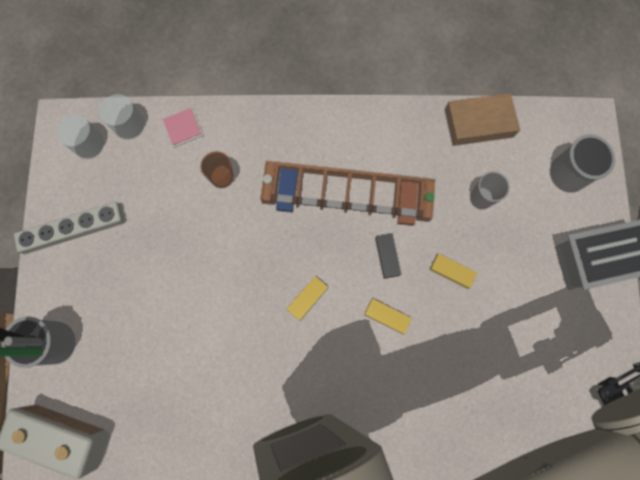

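View pics/scene0.png

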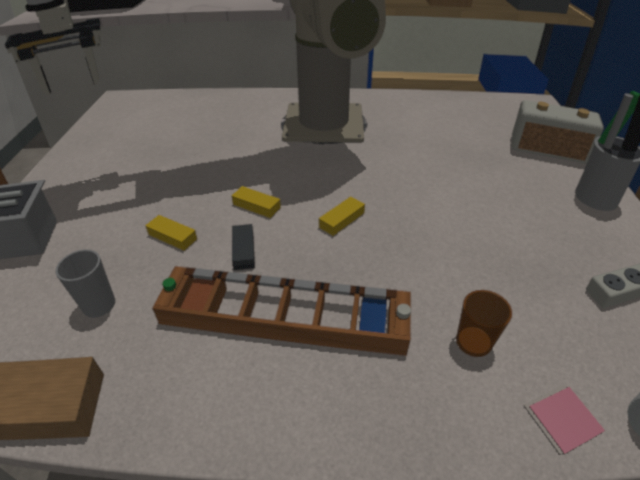

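The top view shows the green cap at about (430,197), on the world −y side, and the white cap at about (266,180). The grey stone is at about (388,256), in front of the mouth. The blue stone is at (287,188), the red stone at (408,200), the beaker at (491,188) and the tumbler at (217,170). Next I'll measure these.

```bash
cat > h.py <<'E'
import numpy as np, cv2
from plant import robot
def ray(c,uv):
    K=np.array([[c["fx"],0,c["cx"]],[0,c["fy"],c["cy"]],[0,0,1]])
    p=cv2.undistortPoints(np.array(uv,float).reshape(-1,1,2),K,np.array(c["dist"],float)).reshape(-1,2)
    d=np.c_[p,np.ones(len(p))]@c["T"][:3,:3].T
    return c["T"][:3,3],d
def onz(c,uv,z):
    o,d=ray(c,uv); return o+d*((z-o[2])/d[:,2])[:,None]
def proj(c,P):
    K=np.array([[c["fx"],0,c["cx"]],[0,c["fy"],c["cy"]],[0,0,1]])
    M=np.linalg.inv(c["T"]); return cv2.projectPoints(np.array(P,float).reshape(-1,1,3),cv2.Rodrigues(M[:3,:3])[0],M[:3,3],K,np.array(c["dist"],float))[0].reshape(-1,2)
def blobs(m,amin=15):
    n,l,s,ce=cv2.connectedComponentsWithStats(m.astype(np.uint8))
    return [(s[i,4],ce[i].round(1),s[i,:4]) for i in range(1,n) if s[i,4]>amin]
E
python3 - <<'E'
from h import *
for n,(x0,y0,x1,y1) in dict(top=(250,140,450,290),scene=(140,210,430,360)).items():
    c=robot.read_camera(n);im=c["image"];hsv=cv2.cvtColor(im,cv2.COLOR_RGB2HSV);H,S,V=[hsv[...,i].astype(int) for i in range(3)]
    roi=np.zeros(H.shape,bool);roi[y0:y1,x0:x1]=1
    g=(H>45)&(H<85)&(S>120)&roi
    print(n,"green",[(b,onz(c,b[1],.054)[0].round(4)) for b in blobs(g,8)])
    cv2.imwrite(f"pics/{n}_crop.png",cv2.resize(im[y0:y1,x0:x1,::-1],None,fx=2.7 if n=="scene" else 4,fy=2.7 if n=="scene" else 4,interpolation=cv2.INTER_CUBIC))
    d=(V<90)&(S<110)&roi
    for b in blobs(d,150): print("dark",b,onz(c,b[1],.026)[0].round(4))
E
```

```text
top green []
dark (np.int32(629), array([387.2, 255.3]), array([376, 235,  23,  43], dtype=int32)) [ 0.5317 -0.1383  0.026 ]
scene green [((np.int32(107), array([168.9, 283.9]), array([163, 278,  13,  12], dtype=int32)), array([ 0.672 , -0.2309,  0.054 ]))]
dark (np.int32(1031), array([242.6, 248. ]), array([232, 224,  23,  49], dtype=int32)) [ 0.5538 -0.1328  0.026 ]
dark (np.int32(1814), array([292.6, 293.9]), array([187, 268, 209,  57], dtype=int32)) [ 0.6616 -0.0318  0.026 ]
dark (np.int32(1383), array([281. , 341.7]), array([153, 309, 257,  51], dtype=int32)) [ 0.7563 -0.0416  0.026 ]
```

View pics/top_crop.png

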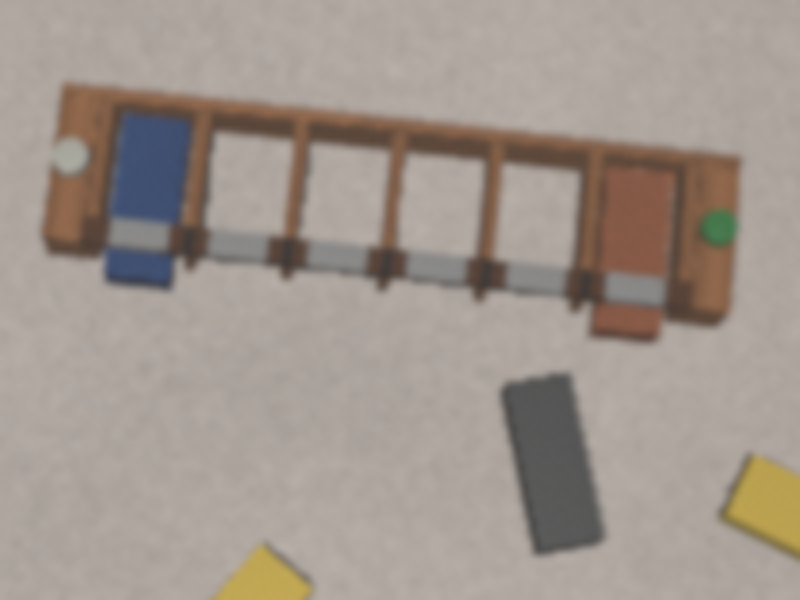

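View pics/scene_crop.png

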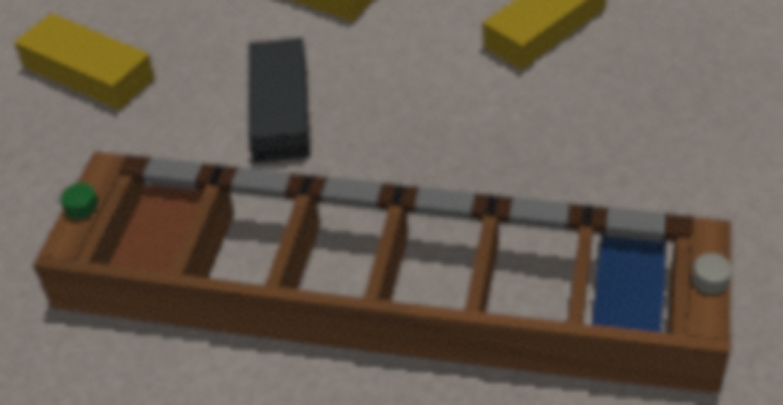

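Run:
```python
from h import *
T=np.array([(633,289),(536,279),(437,269),(336,257),(238,247),(139,235)],float)
S=np.array([(172,174),(262,181),(351,191),(445,201),(540,211),(636,223)],float)
caps=dict(top=[(719,227),(70,155)],scene=[(79,199),(712,272)])
st=dict(top=[(503,385),(568,374),(604,541),(537,553)],scene=[(249,42),(304,39),(308,138),(251,145)])
ys=np.array([-145,-87,-29,29,87,145])/1e3
for n,P,k,o in(("top",T,4,(250,140)),("scene",S,2.7,(140,210))):
    c=robot.read_camera(n);f=lambda p:(np.array(p,float)+.5)/k-.5+o
    W=onz(c,f(P),.042)[:,:2]; 
    a=np.linalg.lstsq(np.c_[ys,np.ones(6)],W,rcond=None)[0]
    yd=a[0]/np.linalg.norm(a[0]);th=np.arctan2(-yd[0],yd[1])
    print(n,"scale",np.linalg.norm(a[0]),"th",th,"rail mid",a[1],"pads",W[:3].round(4).tolist())
    xd=np.array([np.cos(th),np.sin(th)]);print(" rackctr from pads",a[1]+.04*xd)
    C=onz(c,f(caps[n]),.054)[:,:2];print(" caps",C.round(4).tolist(),"mid",C.mean(0),"dist",np.linalg.norm(C[0]-C[1]))
    Q=onz(c,f(st[n]),.026)[:,:2];print(" stone",Q.mean(0),Q.round(4).tolist(),
      "ang",[np.arctan2(*(v[::-1])) for v in (Q[0]-Q[3],Q[1]-Q[2])], "len",np.linalg.norm(Q[0]-Q[3]),np.linalg.norm(Q[0]-Q[1]))
```

```text
top scale 0.9970165573764226 th -0.11545988054743632 rail mid [ 0.64714605 -0.04443901] pads [[0.6309, -0.1875], [0.6371, -0.1311], [0.6432, -0.0737]]
 rackctr from pads [ 0.68687973 -0.04904715]
 caps [[0.6648, -0.2369], [0.7093, 0.1391]] mid [ 0.68705798 -0.04892831] dist 0.37866212314438097
 stone [ 0.5317731  -0.13980741] [[0.5777, -0.1121], [0.5841, -0.1502], [0.486, -0.1678], [0.4793, -0.1291]] ang [np.float64(0.171139336277583), np.float64(0.1778182163493511)] len 0.09979371602764633 0.03867260748498547
scene scale 0.9926456768202776 th -0.10902710408304342 rail mid [ 0.65125372 -0.04082821] pads [[0.637, -0.1839], [0.641, -0.1262], [0.6475, -0.0701]]
 rackctr from pads [ 0.69101621 -0.04518066]
 caps [[0.6709, -0.2311], [0.7139, 0.1413]] mid [ 0.69240026 -0.04493164] dist 0.37487906686102007
 stone [ 0.53890672 -0.13528107] [[0.4897, -0.1647], [0.4853, -0.1252], [0.5864, -0.1073], [0.5941, -0.144]] ang [np.float64(-2.9457144652760765), np.float64(-2.9664054847222143)] len 0.10646342233937407 0.03975756513898941
```

>>> drive_tool:
  increments:
    - [1,15.2,14.3,0,0,0,1.02]
    - [1,15.2,14.3,0,0,0,1.02]
    - [1,15.2,14.3,0,0,0,1.02]
    - [1,15.2,14.3,0,0,0,1.02]
    - [1,15.2,14.3,0,0,0,1.02]
    - [1,15.2,14.3,0,0,0,1.02]
    - [1,15.2,14.3,0,0,0,1.02]
    - [1,15.2,14.3,0,0,0,1.02]
    - [1,15.2,14.3,0,0,0,1.02]
    - [1,15.2,14.3,0,0,0,1.02]
    - [1,15.2,14.3,0,0,0,1.02]
    - [1,15.2,14.3,0,0,0,1.02]
    - [1,15.2,14.3,0,0,0,1.02]
    - [1,15.2,14.3,0,0,0,1.02]
    - [1,15.2,14.3,0,0,0,1.02]
    - [1,15.2,14.3,0,0,0,1.02]
    - [1,15.2,14.3,0,0,0,1.02]
    - [1,15.2,14.3,0,0,0,1.02]
    - [1,15.2,14.3,0,0,0,1.02]
  squeeze: 20

```text
t: 1.88
tool_pos: [0.6327, -0.1875, 0.2439]
orientation: [2.347, 2.088, 0.0]
force: [-0.1, -0.7, -0.5]
opening: 0.0004
```

```bash
cat >> h.py <<'E'
def wrist():
    s=robot.read_state();c=robot.read_camera("wrist")
    T=np.eye(4);T[:3,:3]=cv2.Rodrigues(np.array(s["orientation"]))[0];T[:3,3]=s["tool_pos"]
    c["T"]=T@c["mount"];return s,c
E
python3 - <<'E'
from h import *
s,c=wrist();print(s["t"],s["tool_pos"],s["orientation"],s["force"],s["opening"]);R=cv2.Rodrigues(s["orientation"])[0];print(R.round(3))
cv2.imwrite("pics/w1.png",c["image"][:,:,::-1])
E
```

```text
1.8833 [ 0.6326932  -0.18752808  0.24389549] [2.34699933e+00 2.08797337e+00 7.20356246e-05] [-0.0677893  -0.68974167 -0.46808285] 0.0004212910833311851
[[ 0.116  0.993  0.   ]
 [ 0.993 -0.116 -0.   ]
 [-0.     0.    -1.   ]]
```

View pics/w1.png

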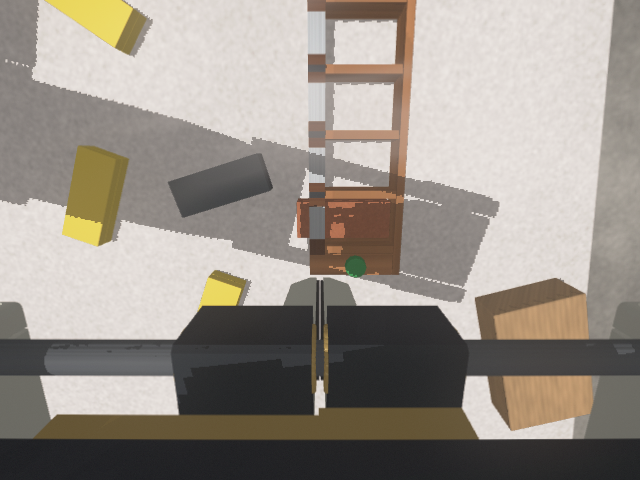

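The wrist view shows the rail at column 317. The first pad is at about (317,222), with the next ones at about (317,165), (317,98) and (317,32). The green cap is at (356,266) and the grey stone at (220,185). I'll zoom in on this.

Run:
```python
from h import *
im=cv2.imread("pics/w1.png")[0:290,150:430];cv2.imwrite("pics/w1c.png",cv2.resize(im,None,fx=2,fy=2,interpolation=cv2.INTER_CUBIC))
```

```text
(no output)
```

View pics/w1c.png

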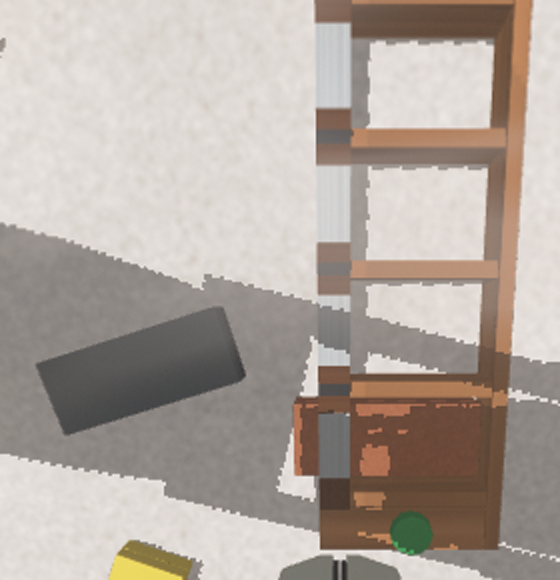

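Run:
```python
from h import *
s,c=wrist()
f=lambda p:(np.array(p,float)+.5)/2-.5+(150,0)
E=np.array([(334,412),(334,479),(334,294),(334,366),(333.5,165),(333.5,242),(333,23),(333,108)])
W=onz(c,f(E),.042)[:,:2]
ye=np.array([-128,-162,-70,-104,-12,-46,46,12])/1e3
a=np.linalg.lstsq(np.c_[ye,np.ones(8)],W,rcond=None)[0];yd=a[0]/np.linalg.norm(a[0]);th=np.arctan2(-yd[0],yd[1])
print("scale",np.linalg.norm(a[0]),"th",th,"railmid",a[1],"pads",[(a[1]+a[0]*y).round(4) for y in(-.145,-.087,-.029)])
w=onz(c,f([(318,300),(350,300)]),.042);print(np.linalg.norm(w[0]-w[1]))
Q=onz(c,f([(37,366),(221,307),(245,378),(66,434)]),.026)[:,:2]
print("stone edges",Q.round(4).tolist());
print("cap",onz(c,f([(411,532)]),.054))
```

```text
scale 0.9962263479173049 th -0.114977586183652 railmid [ 0.64604634 -0.04220648] pads [array([ 0.6295, -0.1857]), array([ 0.6361, -0.1283]), array([ 0.6427, -0.0709])]
0.015523812846024464
stone edges [[0.4801, -0.1289], [0.5802, -0.1107], [0.5869, -0.1476], [0.4873, -0.1659]]
cap [[ 0.66370574 -0.23232816  0.054     ]]
```

>>> drive_tool:
  increments:
    - [1,0,0.05,-1.5,0,0,0]
    - [1,0,0.05,-3,0,0,0]
    - [1,0,0.05,-4.5,0,0,0]
    - [1,0,0.05,-5.8,0,0,0]
    - [1,0,0.05,-6.6,0,0,0]
    - [1,0,0.05,-6.6,0,0,0]
    - [1,0,0.05,-6.7,0,0,0]
    - [1,0,0.05,-6.7,0,0,0]
    - [1,0,0.05,-6.7,0,0,0]

```text
t: 2.73
tool_pos: [0.635, -0.1859, 0.079]
orientation: [2.343, 2.087, 0.003]
force: [-0.4, 0.4, 1.1]
opening: 0.0007
```

>>> drive_tool:
  increments:
    - [1,0,0,-0.15,0,0,0]
    - [1,0,0,-0.3,0,0,0]
    - [1,0,0,-0.36,0,0,0]
    - [1,0,0,-0.4,0,0,0]
    - [1,0,0,-0.4,0,0,0]
    - [1,0,0,-0.4,0,0,0]

```text
t: 3.23
tool_pos: [0.6336, -0.1853, 0.0673]
orientation: [2.345, 2.09, 0.0]
force: [-4.0, 2.1, 8.3]
opening: 0.0007
```

>>> drive_tool:
  increments:
    - [1,0,0,-0.03,0,0,0]
    - [1,0,0,-0.03,0,0,0]
    - [1,0.015,0.13,-0.03,0,0,0]
    - [1,0.03,0.26,-0.03,0,0,0]
    - [1,0.045,0.39,-0.03,0,0,0]
    - [1,0.06,0.52,-0.03,0,0,0]
    - [1,0.075,0.65,-0.03,0,0,0]
    - [1,0.09,0.78,-0.03,0,0,0]
    - [1,0.105,0.91,-0.03,0,0,0]
    - [1,0.12,1.04,-0.03,0,0,0]
    - [1,0.13,1.14,-0.03,0,0,0]
    - [1,0.13,1.14,-0.03,0,0,0]

```text
t: 4.23
tool_pos: [0.6379, -0.1577, 0.0674]
orientation: [2.343, 2.087, 0.001]
force: [0.0, -2.6, 6.6]
opening: 0.0005
```

>>> drive_tool:
  increments:
    - [1,0,0,-0.02,0,0,0]
    - [1,0.015,0.12,-0.02,0,0,0]
    - [1,0.03,0.24,-0.02,0,0,0]
    - [1,0.04,0.36,-0.02,0,0,0]
    - [1,0.055,0.48,-0.02,0,0,0]
    - [1,0.07,0.6,-0.02,0,0,0]
    - [1,0.08,0.72,-0.02,0,0,0]
    - [1,0.095,0.84,-0.02,0,0,0]
    - [1,0.11,0.96,-0.02,0,0,0]
    - [1,0.13,1.15,-0.02,0,0,0]
    - [1,0.13,1.15,-0.02,0,0,0]
    - [1,0.13,1.15,-0.02,0,0,0]

```text
t: 5.23
tool_pos: [0.6416, -0.1291, 0.0673]
orientation: [2.342, 2.087, 0.002]
force: [0.7, -2.4, 8.6]
opening: 0.0007
```

>>> drive_tool:
  increments:
    - [1,0,0.12,0,0,0,0]
    - [1,0,0.24,0,0,0,0]
    - [1,0.01,0.36,0,0,0,0]
    - [1,0.01,0.48,0,0,0,0]
    - [1,0.02,0.6,0,0,0,0]
    - [1,0.03,0.72,0,0,0,0]
    - [1,0.04,0.84,0,0,0,0]
    - [1,0.05,0.96,0,0,0,0]
    - [1,0.06,1.08,0,0,0,0]
    - [1,0.07,1.15,0,0,0,0]
    - [1,0.07,1.15,0,0,0,0]
    - [1,0.07,1.15,0,0,0,0]

```text
t: 6.23
tool_pos: [0.6433, -0.1006, 0.0673]
orientation: [2.342, 2.087, 0.002]
force: [0.5, -3.7, 8.6]
opening: 0.0003
```

>>> drive_tool:
  increments:
    - [1,0.01,0.12,0,0,0,0]
    - [1,0.02,0.24,0,0,0,0]
    - [1,0.03,0.36,0,0,0,0]
    - [1,0.04,0.48,0,0,0,0]
    - [1,0.05,0.6,0,0,0,0]
    - [1,0.06,0.72,0,0,0,0]
    - [1,0.07,0.84,0,0,0,0]
    - [1,0.08,0.96,0,0,0,0]
    - [1,0.1,1.08,0,0,0,0]
    - [1,0.1,1.12,0,0,0,0]
    - [1,0.1,1.12,0,0,0,0]
    - [1,0.1,1.12,0,0,0,0]

```text
t: 7.23
tool_pos: [0.6459, -0.0726, 0.0673]
orientation: [2.342, 2.087, 0.003]
force: [-0.4, -4.4, 8.6]
opening: 0.0002
```

>>> drive_tool:
  increments:
    - [1,0,0,1,0,0,0]
    - [1,0,0,2,0,0,0]
    - [1,-1.2,-1.1,2,0,0,0]
    - [1,-2.4,-2.3,2,0,0,0]
    - [1,-3.6,-3.5,2,0,0,0]
    - [1,-4.66,-4.55,2,0,0,0]
    - [1,-4.66,-4.55,2,0,0,0]
    - [1,-4.66,-4.55,2,0,0,0]
    - [1,-4.66,-4.55,1,0,0,0]
    - [1,-4.66,-4.55,0,0,0,0]
    - [1,-4.66,-4.55,-0.7,0,0,0]
    - [1,-4.66,-4.55,-1.2,0,0,0]
    - [1,-4.66,-4.55,-1.2,0,0,0]
    - [1,-4.66,-4.55,-1.2,0,0,0]

```text
t: 8.4
tool_pos: [0.5277, -0.1841, 0.0345]
orientation: [-2.344, -2.09, 0.001]
force: [-0.1, 0.9, 0.3]
opening: 0.0005
```

Run:
```python
from h import *
c=robot.read_camera("scene");cv2.imwrite("pics/s2.png",cv2.resize(c["image"][150:350,130:400,::-1],None,fx=2.9,fy=2.9,interpolation=cv2.INTER_CUBIC))
c=robot.read_camera("top");cv2.imwrite("pics/t2.png",cv2.resize(c["image"][140:290,250:450,::-1],None,fx=4,fy=4,interpolation=cv2.INTER_CUBIC))
s=robot.read_state();print(s["tool_pos"],s["force"])
```

```text
[ 0.52888585 -0.18498841  0.03629532] [ 0.90625067 -0.12792182  0.2177064 ]
```

View pics/s2.png

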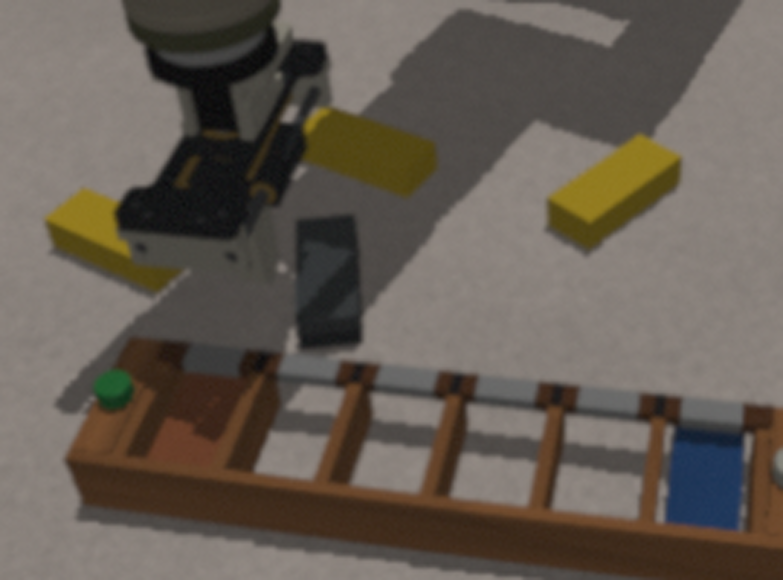

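View pics/t2.png

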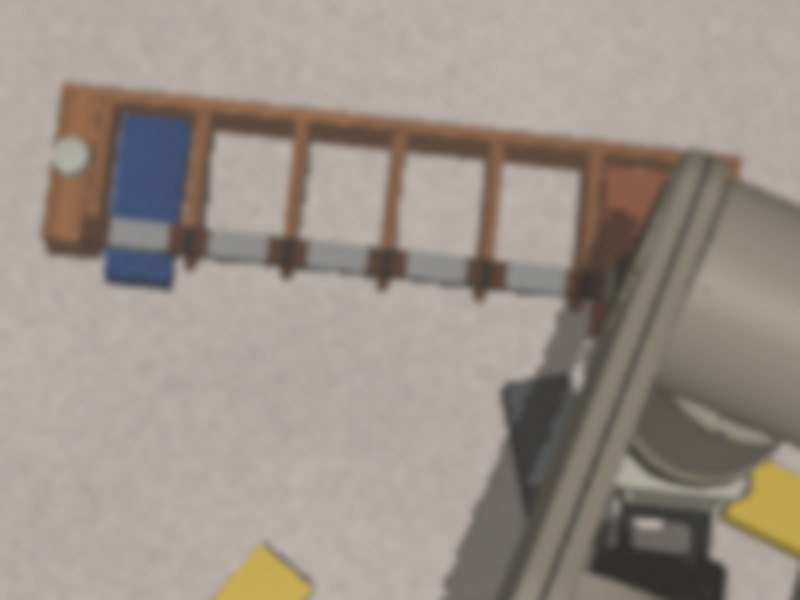

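The finger stands just beside the stone's right flank. I'll now sweep along the rack's +y, stopping short of the target.

>>> drive_tool:
  increments:
    - [1,0.02,0.17,-0.05,0,0,0]
    - [1,0.04,0.34,-0.1,0,0,0]
    - [1,0.06,0.51,-0.1,0,0,0]
    - [1,0.08,0.68,-0.1,0,0,0]
    - [1,0.1,0.85,-0.1,0,0,0]
    - [1,0.12,1.02,-0.1,0,0,0]
    - [1,0.14,1.19,-0.1,0,0,0]
    - [1,0.16,1.36,-0.1,0,0,0]
    - [1,0.18,1.53,-0.1,0,0,0]
    - [1,0.2,1.7,-0.1,0,0,0]
    - [1,0.22,1.87,-0.1,0,0,0]
    - [1,0.24,2.04,-0.1,0,0,0]
    - [1,0.26,2.21,-0.1,0,0,0]
    - [1,0.28,2.38,-0.1,0,0,0]
    - [1,0.3,2.55,-0.1,0,0,0]
    - [1,0.32,2.72,-0.1,0,0,0]
    - [1,0.34,2.89,-0.1,0,0,0]
    - [1,0.36,3.06,-0.1,0,0,0]
    - [1,0.38,3.2,-0.1,0,0,0]
    - [1,0.38,3.2,-0.1,0,0,0]

```text
t: 10.17
tool_pos: [0.537, -0.104, 0.0323]
orientation: [-2.344, -2.09, -0.0]
force: [-0.4, -0.1, -0.7]
opening: 0.0005
```

Run:
```python
from h import *
c=robot.read_camera("scene");cv2.imwrite("pics/s3.png",cv2.resize(c["image"][150:350,130:400,::-1],None,fx=2.9,fy=2.9,interpolation=cv2.INTER_CUBIC))
s,c=wrist();cv2.imwrite("pics/w3.png",c["image"][:,:,::-1])
print(s["tool_pos"],s["force"])
```

```text
[ 0.53693287 -0.10417698  0.03218913] [-0.05996079 -0.07568161  0.86157623]
```

View pics/s3.png

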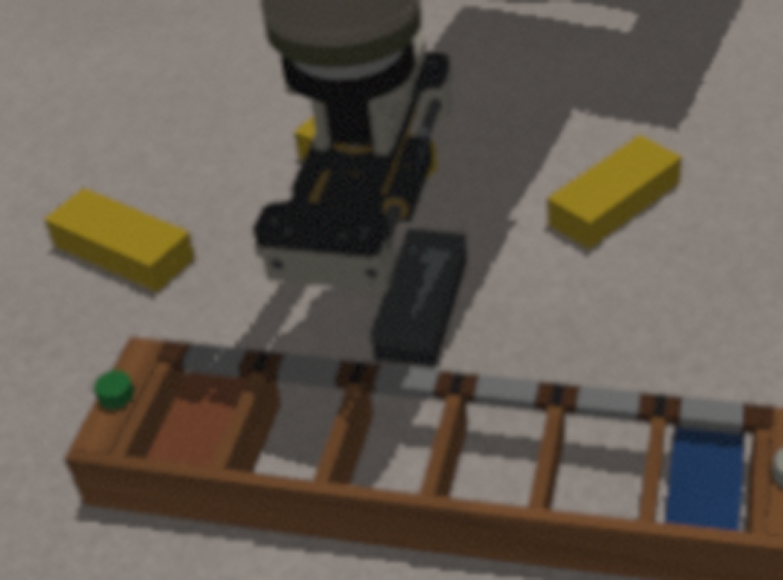

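View pics/w3.png

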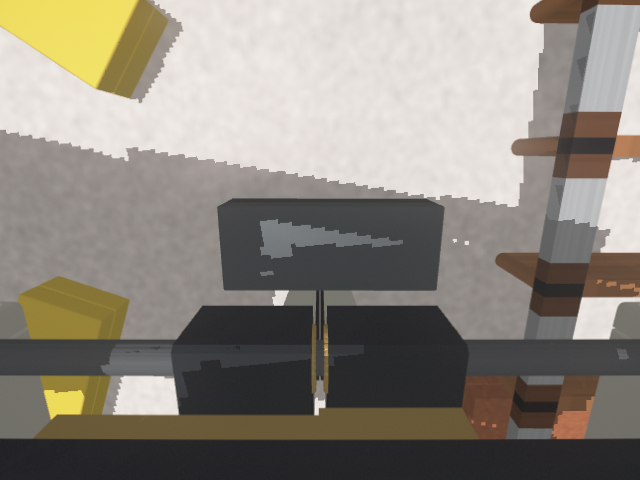

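Run:
```python
from h import *
s,c=wrist()
P=[(218,207),(443,207),(437,290),(223,290)]
Q=onz(c,P,.026)[:,:2]
th=-.114;xd=np.array([np.cos(th),np.sin(th)]);yd=np.array([-xd[1],xd[0]])
# rail features at z=.042: joint dark strips centres in this picture (rows/cols): walls between 3rd/4th, 2nd/3rd, 1st/2nd
J=onz(c,[(585,146),(558,287),(535,406)],.042)[:,:2]
o=np.array([.6872,-.0475])
for n,A in(("stone",Q),("joint",J),("tool",s["tool_pos"][None,:2])):
    print(n,np.c_[(A-o)@xd,(A-o)@yd].round(4).tolist())
print("ctr",Q.mean(0),((Q.mean(0)-o)@xd,(Q.mean(0)-o)@yd), "ang",np.arctan2(*((Q[2]-Q[3])[::-1])))
print(c["T"][:3,3])
```

```text
stone [[-0.1875, -0.025], [-0.0901, -0.0249], [-0.0892, -0.0636], [-0.1882, -0.0637]]
joint [[-0.0456, 0.0003], [-0.0454, -0.0555], [-0.0451, -0.1138]]
tool [[-0.1429, -0.0736]]
ctr [ 0.54428377 -0.07571082] (np.float64(-0.13877949523039312), np.float64(-0.04428489093053023)) ang -0.11301338172188714
[ 0.544514   -0.03308733  0.17196186]
```

>>> drive_tool:
  increments:
    - [1,0.02,0.15,0,0,0,0]
    - [1,0.035,0.3,0,0,0,0]
    - [1,0.05,0.45,0,0,0,0]
    - [1,0.065,0.57,0,0,0,0]
    - [1,0.08,0.675,0,0,0,0]
    - [1,0.08,0.675,0,0,0,0]
    - [1,0.08,0.675,0,0,0,0]
    - [1,0.08,0.675,0,0,0,0]

```text
t: 10.98
tool_pos: [0.5392, -0.088, 0.0325]
orientation: [2.345, 2.09, 0.0]
force: [-0.1, 0.1, -0.5]
opening: 0.0002
```

Run:
```python
from h import *
s,c=wrist();cv2.imwrite("pics/w4.png",c["image"][:,:,::-1])
print(s["tool_pos"],s["force"])
```

```text
[ 0.53916091 -0.08795529  0.03247759] [-0.06940371  0.08797528 -0.54438276]
```

View pics/w4.png

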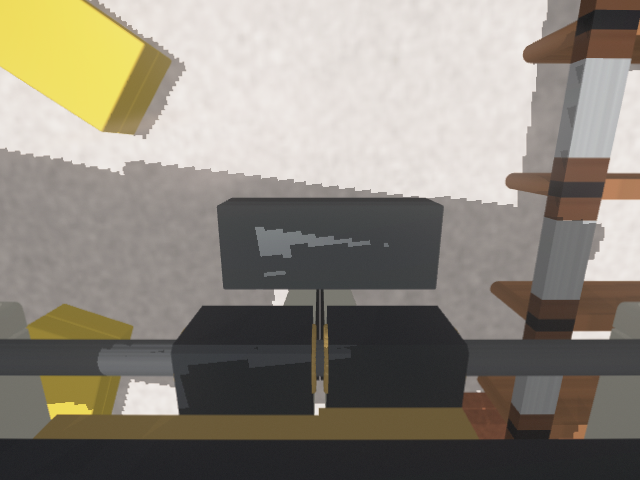

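```bash
cat > m.py <<'E'
from h import *
th=-.114;xd=np.array([np.cos(th),np.sin(th)]);yd=np.array([-xd[1],xd[0]]);o=np.array([.6872,-.0475])
fr=lambda A:np.c_[(A-o)@xd,(A-o)@yd]
E
python3 - <<'E'
from m import *
s,c=wrist()
Q=onz(c,[(218,206),(442,206),(437,289),(223,289)],.026)[:,:2]
J=onz(c,[(608,20),(577,189),(550,317),(528,428)],.042)[:,:2]
print(fr(Q).round(4).tolist(),fr(Q).mean(0));print(fr(J).round(4).tolist())
E
```

```text
[[-0.1871, -0.0081], [-0.09, -0.0081], [-0.0887, -0.0467], [-0.1878, -0.0468]] [-0.13840324 -0.02741532]
[[-0.0452, 0.058], [-0.0447, 0.001], [-0.0455, -0.0528], [-0.0455, -0.11]]
```

>>> drive_tool:
  increments:
    - [1,-0.05,-0.5,0,0,0,0]
    - [1,-0.05,-0.5,0.4,0,0,0]
    - [1,-0.05,-0.5,2,0,0,0]
    - [1,-1,-0.5,2.5,0,0,-0.4]
    - [1,-2.58,0.5,2.5,0,0,-1]
    - [1,-2.58,1.49,2.5,0,0,-1.57]
    - [1,-2.58,1.49,2.5,0,0,-1.57]
    - [1,-2.58,1.49,2.5,0,0,-1.57]
    - [1,-2.58,1.49,2.5,0,0,-1.57]
    - [1,-2.58,1.49,2.5,0,0,-1.57]
    - [1,-2.58,1.49,2.5,0,0,-1.57]
    - [1,-2.58,1.49,2.5,0,0,-1.57]
    - [1,-2.58,1.49,2.5,0,0,-1.57]
    - [1,-2.58,1.49,2.5,0,0,-1.57]
    - [1,-2.58,1.49,2.5,0,0,-1.57]
    - [1,-2.58,1.49,2.5,0,0,-1.57]
    - [1,-2.58,1.49,2.5,0,0,-1.57]
    - [1,-2.58,1.49,2.5,0,0,-1.57]
    - [1,-2.58,1.49,2.5,0,0,-1.57]
    - [1,-2.58,1.49,2.5,0,0,-1.57]

```text
t: 12.75
tool_pos: [0.4747, -0.051, 0.0952]
orientation: [3.137, -0.177, 0.001]
force: [-0.3, 0.3, -0.4]
opening: 0.0003
```

Run:
```python
from h import *
s,c=wrist();cv2.imwrite("pics/w5.png",c["image"][:,:,::-1])
print(s["tool_pos"],s["orientation"],s["force"])
c=robot.read_camera("top");cv2.imwrite("pics/t5.png",cv2.resize(c["image"][140:290,250:450,::-1],None,fx=4,fy=4,interpolation=cv2.INTER_CUBIC))
```

```text
[ 0.47465926 -0.05096994  0.09515885] [ 3.13656779e+00 -1.76674678e-01  5.07420588e-04] [-0.25545474  0.33219247 -0.44053505]
```

View pics/w5.png

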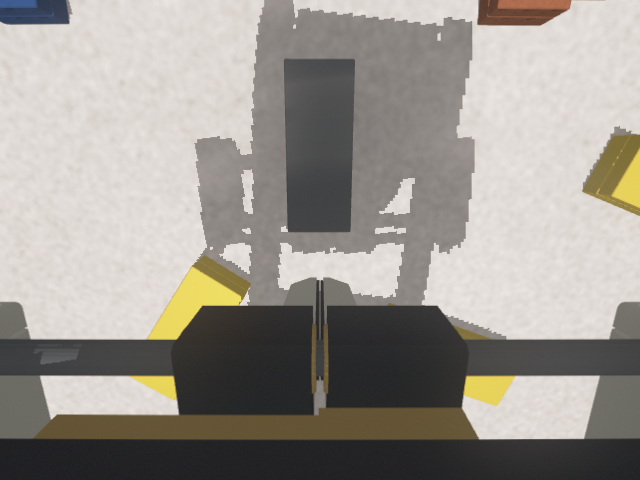

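View pics/t5.png

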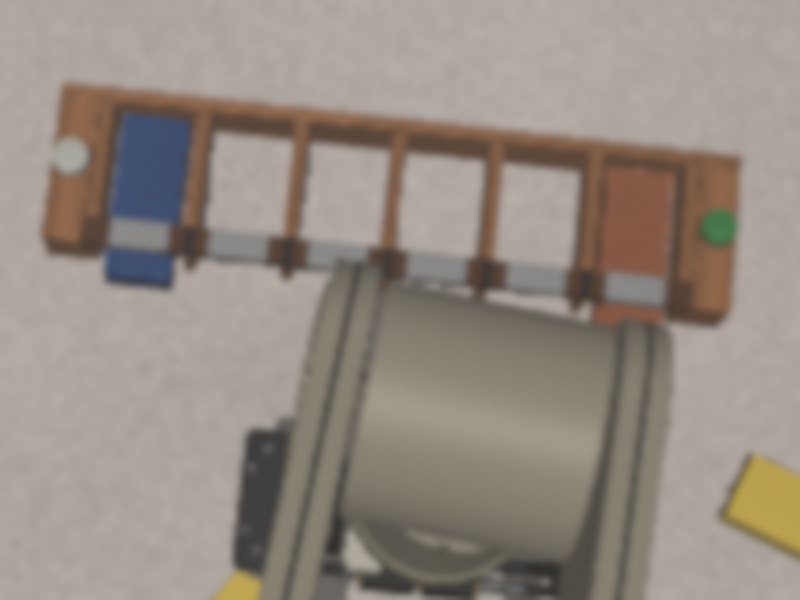

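>>> drive_tool:
  increments:
    - [1,0,0,-1,0,0,0]
    - [1,0,0,-2,0,0,0]
    - [1,0,0,-2.4,0,0,0]
    - [1,0,0,-2.4,0,0,0]
    - [1,0,0,-2.4,0,0,0]

```text
t: 13.27
tool_pos: [0.474, -0.0506, 0.0347]
orientation: [-3.136, 0.179, 0.003]
force: [-0.6, 0.1, 1.0]
opening: 0.0002
```

Run:
```python
from h import *
s=robot.read_state()
print(s["tool_pos"],s["orientation"],s["force"])
c=robot.read_camera("scene");cv2.imwrite("pics/s5.png",cv2.resize(c["image"][180:340,150:410,::-1],None,fx=3,fy=3,interpolation=cv2.INTER_CUBIC))
```

```text
[ 0.47402789 -0.05064394  0.03470575] [-3.13619640e+00  1.78760653e-01  2.67733733e-03] [-0.5600918   0.06419356  0.98188778]
```

View pics/s5.png

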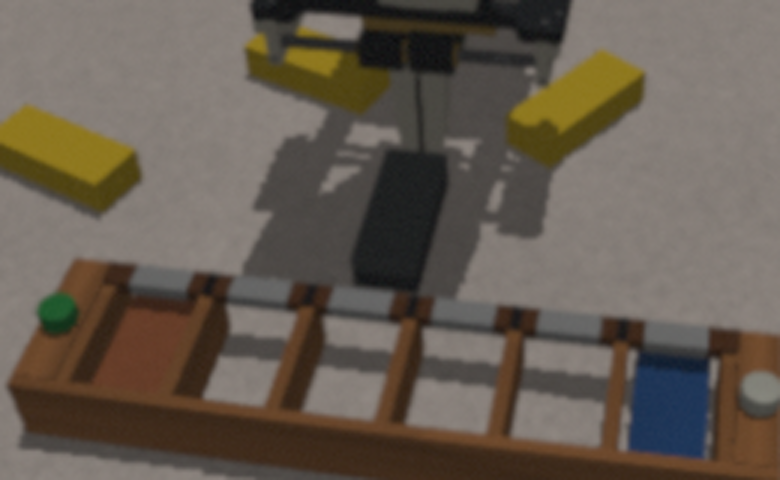

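Run:
```python
from m import *
c=robot.read_camera("scene");im=c["image"][225:290,250:320,::-1];cv2.imwrite("pics/s5z.png",cv2.resize(im,None,fx=9,fy=9,interpolation=cv2.INTER_CUBIC))
```

```text
(no output)
```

View pics/s5z.png

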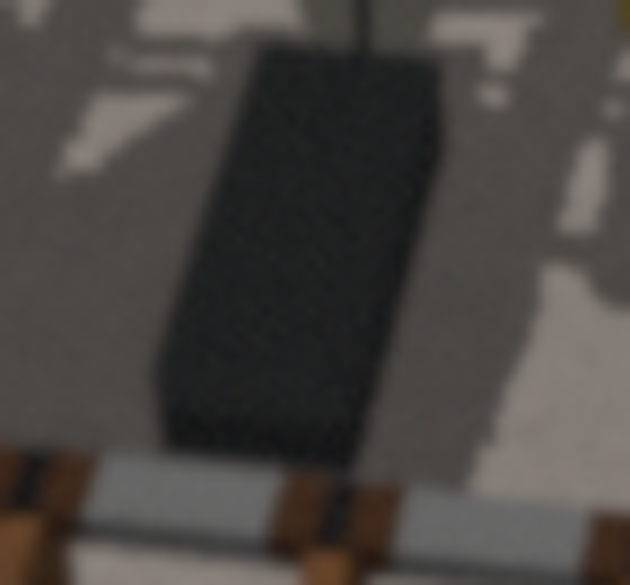

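Run:
```python
from m import *
c=robot.read_camera("scene");f=lambda p:(np.array(p,float)+.5)/9-.5+(250,225)
for n,p,z in(("joints",[(30,485),(338,510)],.042),("pad",[(183,500)],.042),("top",[(250,50),(160,372)],.026),("botright",[(350,465),(442,150)],0),("botleft",[(168,448)],0)):
    print(n,fr(onz(c,f(p),z)[:,:2]).round(4).tolist())
```

```text
joints [[-0.0372, -0.0556], [-0.0394, 0.0019]]
pad [[-0.0377, -0.0268]]
top [[-0.1811, -0.0476], [-0.0844, -0.0439]]
botright [[-0.0892, -0.0084], [-0.1839, -0.0075]]
botleft [[-0.0885, -0.0455]]
```

>>> drive_tool:
  increments:
    - [1,0.24,-0.03,0,0,0,0]
    - [1,0.48,-0.05,0,0,0,0]
    - [1,0.72,-0.08,0,0,0,0]
    - [1,0.96,-0.11,0,0,0,0]
    - [1,1.2,-0.14,0,0,0,0]
    - [1,1.44,-0.16,0,0,0,0]
    - [1,1.68,-0.19,0,0,0,0]
    - [1,1.92,-0.22,0,0,0,0]
    - [1,2.16,-0.25,0,0,0,0]
    - [1,2.4,-0.27,0,0,0,0]
    - [1,2.5,-0.285,0,0,0,0]
    - [1,2.5,-0.285,0,0,0,0]

```text
t: 14.42
tool_pos: [0.538, -0.0581, 0.035]
orientation: [3.136, -0.179, 0.002]
force: [0.5, 0.2, 0.5]
opening: 0.0003
```

Run:
```python
from m import *
c=robot.read_camera("scene");im=c["image"][225:325,240:340,::-1];cv2.imwrite("pics/s6z.png",cv2.resize(im,None,fx=6,fy=6,interpolation=cv2.INTER_CUBIC))
s,c=wrist();cv2.imwrite("pics/w6.png",c["image"][:,:,::-1]);print(s["tool_pos"],fr(s["tool_pos"][None,:2]),s["force"])
```

```text
[ 0.53759497 -0.05800905  0.03491668] [[-0.14743851 -0.02745889]] [ 0.5376333   0.42191304 -0.49501582]
```

View pics/s6z.png

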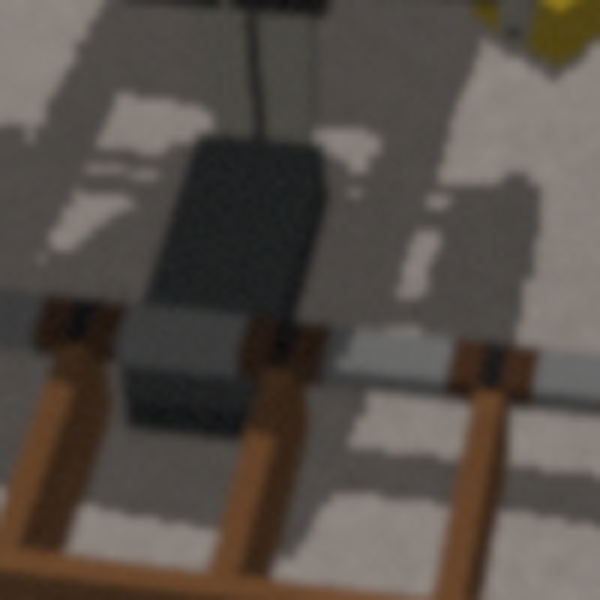

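View pics/w6.png

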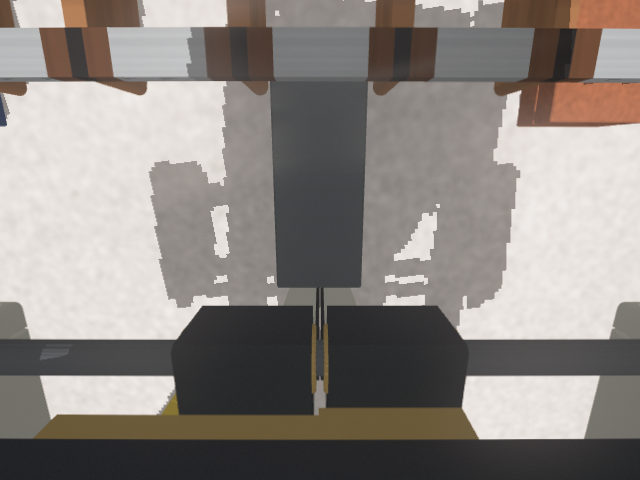

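The stone is entering the third gap and is centred. In the scene crop it sits under the pad at (185,340), two gaps along from the green end. I'll keep pushing.

>>> drive_tool:
  increments:
    - [1,0.24,-0.03,0,0,0,0]
    - [1,0.48,-0.05,0,0,0,0]
    - [1,0.72,-0.08,0,0,0,0]
    - [1,0.96,-0.11,0,0,0,0]
    - [1,1.2,-0.14,0,0,0,0]
    - [1,1.44,-0.16,0,0,0,0]
    - [1,1.68,-0.19,0,0,0,0]
    - [1,1.92,-0.22,0,0,0,0]
    - [1,2.16,-0.25,0,0,0,0]
    - [1,2.4,-0.27,0,0,0,0]
    - [1,2.6,-0.3,0,0,0,0]
    - [1,2.7,-0.31,0,0,0,0]
    - [1,2.7,-0.31,0,0,0,0]

```text
t: 15.6
tool_pos: [0.6054, -0.0658, 0.0351]
orientation: [3.136, -0.179, 0.001]
force: [-0.9, -0.1, -0.0]
opening: 0.0006
```

>>> drive_tool:
  increments:
    - [1,0.08,-0.01,0,0,0,0]
    - [1,0.16,-0.02,0,0,0,0]
    - [1,0.24,-0.03,0,0,0,0]
    - [1,0.32,-0.04,0,0,0,0]
    - [1,0.32,-0.04,0,0,0,0]

```text
t: 16.02
tool_pos: [0.6129, -0.0667, 0.0349]
orientation: [3.136, -0.179, 0.001]
force: [-0.5, 0.6, 0.1]
opening: 0.0007
```

>>> drive_tool:
  increments:
    - [1,0.06,-0.01,0,0,0,0]
    - [1,0.12,-0.01,0,0,0,0]
    - [1,0.16,-0.02,0,0,0,0]
    - [1,0.16,-0.02,0,0,0,0]

```text
t: 16.35
tool_pos: [0.6147, -0.0669, 0.0347]
orientation: [-3.136, 0.179, 0.007]
force: [-12.1, 1.4, 9.2]
opening: -0.0
```

The force has jumped to 12 N, so the stone is against the back. I'll back off and check.

>>> drive_tool:
  increments:
    - [1,-0.5,0.06,0,0,0,0]
    - [1,-1.5,0.17,0,0,0,0]
    - [1,-3,0.34,1,0,0,0]
    - [1,-4.5,0.5,3,0,0,0]
    - [1,-6,0.5,4,0,0,0]
    - [1,-7,0.5,5,0,0,0]
    - [1,-7,0.5,5,0,0,0]
    - [1,-7,0.5,5,0,0,0]
    - [1,-7,0.5,5,0,0,0]

```text
t: 17.1
tool_pos: [0.4426, -0.055, 0.1615]
orientation: [3.136, -0.18, 0.007]
force: [0.2, 0.1, -1.0]
opening: 0.0009
```

Run:
```python
from m import *
c=robot.read_camera("scene");cv2.imwrite("pics/s7.png",cv2.resize(c["image"][180:360,40:520,::-1],None,fx=1.6,fy=1.6,interpolation=cv2.INTER_CUBIC))
cv2.imwrite("pics/s7z.png",cv2.resize(c["image"][255:345,150:420,::-1],None,fx=2.9,fy=2.9,interpolation=cv2.INTER_CUBIC))
c=robot.read_camera("top");cv2.imwrite("pics/t7.png",cv2.resize(c["image"][140:290,250:450,::-1],None,fx=4,fy=4,interpolation=cv2.INTER_CUBIC))
s,c=wrist();cv2.imwrite("pics/w7.png",c["image"][:,:,::-1]);print(s["t"],s["tool_pos"],s["force"])
```

```text
17.2 [ 0.44197256 -0.05468532  0.15938576] [-0.126883    0.34479456  0.48645576]
```

View pics/s7.png

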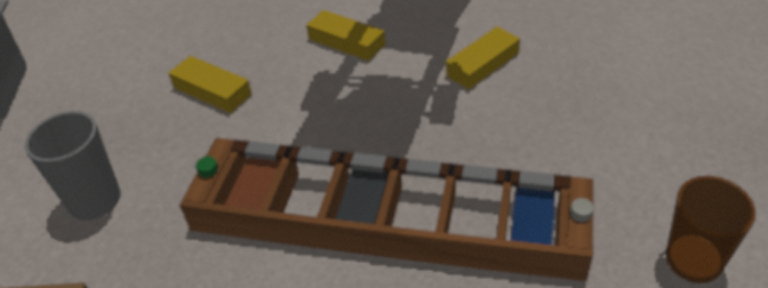

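View pics/t7.png

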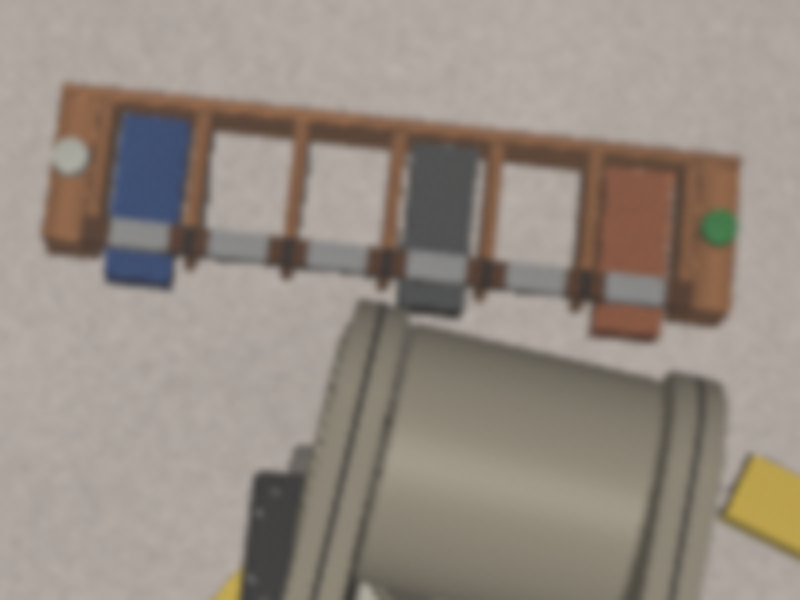

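View pics/s7z.png

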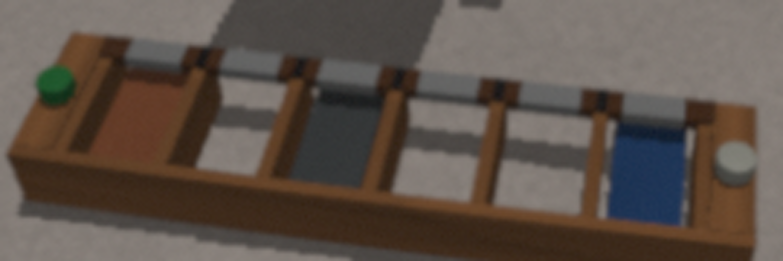

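```bash
python3 -c "
from plant import robot
print(robot.read_state()['force']);print(robot.close_job())"
```

```text
[0.46593279 0.21008782 0.00146219]
the job is handed in; nothing more can be done
None
```

I counted the gaps by touch from the green-capped end, which is the world −y end. The closed fingertips went down on the first pad and ran along the rail without leaving it. The force read at each stop was about 7–9 N. I stopped on the third pad and lifted straight off.

I then pushed the grey stone sideways from its right flank, which squared it to the rack, and pushed it from behind into the third gap. About 2 mm after the last free reading the force rose to about 12 N, so I took it as fully home and backed away.

**Last checks:**
- **Grey stone:** the top and scene pictures show it in the third gap, square and flat. It sticks out about as far as the red and blue stones, perhaps slightly less.
- **Other items:** the red and blue stones look unmoved in both views. I checked the beaker and tumbler only by eye in the scene picture, and both were still standing beside the rack.
- **Robot:** clear of everything, with about 0.5 N on the wrist, which is sensor noise. I handed in shortly after 17 s.

**Disagreements:** before the push, the cameras differed by about 4–5 mm on the rack's absolute position. I centred the stone from rack and stone seen in the same picture; those checks agreed to about 1.5 mm. I saw no reading that failed, but no verdict is reported.

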